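# Camera carrier to the scribed line under the bridge

## Task

Take the long camera carrier out of its tray by its upright fin and set it down flat on the pale aluminium setting board, front (camera block) end towards the low bridge but still well short of the line, and let go of it. Then take it again at its tail and slide it along the board under the bridge until its whole front edge meets the scribed line, square to it and without running past it, and leave it there. Leave everything else where it is.

Things in the scene. Friction and masses are not known exactly. Their poses are not given: they have to be found in the camera images.
- board: Fixed flat pale aluminium setting board, top face 12 mm above the table. In its own frame it runs x -170..+230 mm, y -95..+95 mm; origin on the table. +x is the push direction (roughly away from the robot). The scribed line crosses it at x = +120 mm, y = 0. The stretch x -170..+25 mm, before the bridge, is free for putting things down.
- bridge (a point): Middle of the underside of the fixed dark steel bridge over the board (board x = +50 mm, 66 mm above the board's top; axes as the board's). The beam is 50 mm deep along x (its far face is 45 mm short of the line), 16 mm thick; its legs leave an opening 140 mm wide. The carrier with its fin passes beneath; a gripper does not.
- line (a point): Middle of the scribed line, on the board's top face: a thin dark line 2 mm wide, 130 mm long along the point's y; its x is the push direction, z up. Nothing stops a part there. (The short rule ticks along the board's y = -86 mm margin are not the line.)
- carrier: Long camera carrier, about 0.25 kg: black plastic plate 170 (x) by 64 (y) by 14 mm; upright black fin 40 (x) by 12 (y) mm at x = +15, y = 0, its top 56 mm above the underside; silver camera block 34 by 44 mm at x = +58, top at 26 mm. Origin: centre of the underside. Front edge at x = +85, rear face at x = -85; bare plate behind the fin. Centre of mass x = +13. Starts in a tray, front away from the robot.
- fin (a point): On the carrier: middle of the fin's upper part, 40 mm above the carrier's underside; the 12 mm thickness is along the carrier's y.
- front_left (a point): Lower left end of the carrier's front edge (x +85, y +32, z 0 mm in the carrier's frame).
- front_right (a point): Lower right end of the carrier's front edge (x +85, y -32, z 0 mm in the carrier's frame).
- tray: Fixed white open tray that holds the carrier, 192 (x) by 86 (y) mm outside, walls 5 mm, rim 24 mm above the table, inner floor 5 mm: 6 mm of play round the carrier, too little for a finger. Origin under its centre. It stands left or right of the board.
- spare_tray: The like tray on the other side of the board, with the short carrier in it. Leave it alone.
- short_carrier: Bystander: short black plate 110 by 64 by 14 mm with two low silver ribs and no fin, in the other tray.
- standoff: Bystander: steel cylinder 20 mm across, 28 mm high, standing on the board beyond the line.
- tape_a: Bystander: roll of black tape, 90 mm across, 22 mm high.
- tape_b: Bystander: another such roll of black tape.
- phone: Bystander: black phone, 150 by 72 by 9 mm.
- screwdriver: Bystander: screwdriver with a black handle.
- gearmotor: Bystander: small grey gearmotor, 64 by 22 by 19 mm, lying on the board beyond the line.
There are look-alikes about, which are no part of the job. Leave any orange look-alike of the carrier alone.

How it is judged (in metres and radians):
On the way:
1. the carrier lies flat on the board, let go, both ends of its front edge at least 30 mm short of the line (z of carrier in the frame of line between -0.003 and 0.003 m and angle between carrier's own z axis and vertical below 0.04 rad and y of front_left in the frame of line between -0.065 and 0.065 m and y of front_right in the frame of line between -0.065 and 0.065 m and x of each of front_left, front_right in the frame of line below -0.03 m and angle between the x axis of carrier and the x axis of board, either way round below 0.5 rad and linear speed of carrier below 0.01 m/s and contact force between the fingers and carrier below 0.05 N), for 0.2 s.
At the end, for the whole second after the job is handed in: The carrier lies flat on the board, let go and at rest, under the bridge; both ends of its front edge are within 4 mm of the middle of the scribed line and within the line's length (65 mm either side of its middle) (x of front_left in the frame of line between -0.004 and 0.004 m and x of front_right in the frame of line between -0.004 and 0.004 m and y of front_left in the frame of line between -0.065 and 0.065 m and y of front_right in the frame of line between -0.065 and 0.065 m and z of carrier in the frame of line between -0.003 and 0.003 m and angle between carrier's own z axis and vertical below 0.04 rad and x of fin in the frame of line below -0.05 m and linear speed of carrier below 0.01 m/s and angular speed of carrier below 0.05 rad/s); the robot touches nothing.
It fails at once if the carrier's front edge runs more than 10 mm past the line on the board ((x of front_left in the frame of line between 0.01 and 0.11 m and y of front_left in the frame of line between -0.095 and 0.095 m and z of front_left in the frame of line below 0.015 m) or (x of front_right in the frame of line between 0.01 and 0.11 m and y of front_right in the frame of line between -0.095 and 0.095 m and z of front_right in the frame of line below 0.015 m)).
It fails at once if a bystander (short carrier, standoff, tape rolls, phone, screwdriver or gearmotor) is moved by more than 25 mm (distance of any of short_carrier, standoff, tape_a, tape_b, phone, screwdriver, gearmotor from where it was at the start of the episode above 0.025 m).
It also fails if it takes over 70 s, if anything falls off the work surface, if the arm or the gripper's body presses on something with over 40 N, if the wrist force passes 120 N, or if a joint passes its speed limit or range.

## Robot

A 6-joint arm with a two-finger parallel gripper is mounted at the origin on the work surface. World frame = base frame: x ahead of the robot, y to its left, z up, the work surface at z = 0. Lengths are in mm, angles in rad, forces in N, time in s.
With the tool pointing down it reaches from about 225 to 875 mm from the base axis. Payload 3.4 kg.
Tool frame: the origin (TCP) lies at the centre of the arm's flange, where the gripper is bolted on; the fingertips stand 173 mm ahead of it and the grasp point (between the pads) lies 155 mm ahead of it; z points along the fingers, y is the line along which they close (so a half turn about z gives the same grasp; the last joint's range is limited). The gripper opens to 85 mm and grips with 20 to 120 N. Pads are 22 mm wide; open, the fingers measure 114 mm over their backs; the gripper's body (76 mm by 85 mm) begins 54 mm behind the grasp point. The pads swing forward as they close: fully open they stand 13 mm farther back than shut.
Start: joints at [1.162, 0.276, 1.505, -0, 1.361, -0.121], TCP at [163.22, 551.365, 404.728] pointing down, gripper open.
Joint ranges: [-2.89, 2.89], [-0.75, 2.08], [0.22, 2.7], [-1.18, 4.32], [0.11, 2.71], [-2.7, 2.7]. Speed limits (rad/s): [2.57, 2.57, 3.14, 3.14, 3.14, 3.14].

## Interface

Orientations are given as a rotation vector (axis times angle).
In Python, from plant import * gives the robot as it stands.
- The arm moves only by the tool send_rows, never from a script. Its argument "series" is a list of rows, each a list of 4 numbers: the shift along the world's x, y, z in m, then the turn about the world's z in rad. A call has 1 to 20 rows; each row is the pose to reach, as a shift and turn from the pose commanded when the call began; what a row does not reach only later rows make up. A row lasts 1/12 s, in which the tool goes at most 41.7 mm and 7.16 degrees, less where a joint would pass 70% of its speed; a pose out of reach is approached as far as the arm can. A call with a gripper value outside its range is refused whole. "fingers" is the closure, from 0 (fully open) to 1 (shut), set as the call begins (left out, the last holds). The fingers move at their own pace and stop on an object; the grip force is fixed at half the most. Time passes only in rows, so rows that repeat a pose let the fingers close. It gives the time, the measured TCP pose, the force, the opening and the grip force at its end, in the units of the state.
- state(): the state, without advancing time (a new reading comes with each control period).
- capture(name): name is "scene" or "side" or "wrist"; returns a dict with "image" (420x560x3 uint8, blue, green, red), "z_map" (420x560 float32, mm along the optical axis (not along the pixel's ray), 0 where there is no reading), "fx", "fy", "cx", "cy" (pixels), "k1" (the pictures are not rectified: a ray, as slopes to the right and down, at radius r is drawn at 1 + k1 r^2 times it, then the intrinsics apply), "extrinsics" (4x4, takes a point from camera to world coordinates). Camera axes: x right, y up, looking along -z (the intrinsics and any distortion apply to the point x, -y, -z); pixel columns grow to the right and rows downward; lengths in mm; the calibration is good to about 2 mm. A picture is of the moment at which its call begins.
- job_done(): hands the job in; it is judged then, once.
The state is a dict: "time": time; "qpos": joint angles; "joint_vel": joint speeds; "joint_efforts": joint torques, N m; "tool_pos": TCP position; "tcp_rot": TCP orientation; "contact_force": force on the tool from outside, world axes, zero at the start; "wrist_torque": the same for the moment, N m; "gripper_width": finger opening in mm; "finger_force": force on a finger pad.
Only numpy, scipy, OpenCV 4.12 (cv2) and the standard library are available. Lean on these libraries where they do the work, as an engineer would, in place of code of your own. Each camera call takes 0.05 s, during which the arm holds its last target. There are 200 camera calls.

## Working session

There is one attempt and no reset: what is moved stays moved. The work goes in short steps, Python scripts to look and compute and a tool call to move; the robot and the scene stay as the last step left them, time stands still between calls to the robot, and variables do not carry over. Pictures are saved under pics/ and viewed, at most 10 in all, crops included, and the job is handed in when it is done.

Besides the shell and the picture viewer there is one more tool, called after "Emit:" in YAML: its name, and indented under it one key for each argument. send_rows: Moves the arm, as the interface text tells. Its arguments: {"type":"object","properties":{"series":{"type":"array","items":{"type":"array","items":{"type":"number"}}},"fingers":{"type":"number"}},"required":["series"]}

```bash
mkdir -p pics; ls; cat > h.py <<'E'
from plant import *
import numpy as np, cv2
def px2ray(c,uv):
    uv=np.atleast_2d(np.float64(uv))
    K=np.array([[c['fx'],0,c['cx']],[0,c['fy'],c['cy']],[0,0,1]])
    n=cv2.undistortPointsIter(uv[:,None],K,np.array([c['k1'],0,0,0,0.]),None,None,(3,50,1e-9))[:,0]
    d=np.c_[n[:,0],-n[:,1],-np.ones(len(n))]
    E=np.array(c['extrinsics']); return E[:3,3],d@E[:3,:3].T
def onplane(c,uv,z):
    o,d=px2ray(c,uv); return o+d*((z-o[2])/d[:,2])[:,None]
def cloud(c):
    v,u=np.mgrid[:420,:560]; o,d=px2ray(c,np.c_[u.ravel(),v.ravel()])
    P=(o+d*c['z_map'].ravel()[:,None]); P[c['z_map'].ravel()==0]=np.nan
    return P.reshape(420,560,3)
def proj(c,P):
    E=np.array(c['extrinsics']); p=(np.atleast_2d(P)-E[:3,3])@E[:3,:3]
    x=p[:,0]/-p[:,2]; y=-p[:,1]/-p[:,2]; f=1+c['k1']*(x*x+y*y)
    return np.c_[c['fx']*x*f+c['cx'],c['fy']*y*f+c['cy']]
E
cat > a.py <<'E'
from h import *
import pickle
for n in ("scene","side","wrist"):
    c=capture(n); cv2.imwrite(f'pics/{n}0.png',c['image']); pickle.dump(c,open(n+'0.pkl','wb'))
    print(n,np.round(c['extrinsics'],3).tolist(),c['k1'],c['fx'])
print(state())
E
python3 a.py
```

```text
pics
scene [[-0.764, -0.348, 0.544, 1355.198], [0.645, -0.379, 0.663, 1048.54], [-0.025, 0.857, 0.514, 894.338], [0.0, 0.0, 0.0, 1.0]] -0.18508279588665807 540.7864282261811
side [[0.803, 0.466, -0.372, 9.678], [-0.596, 0.621, -0.509, -711.457], [-0.006, 0.631, 0.776, 1146.849], [0.0, 0.0, 0.0, 1.0]] -0.10917493669333962 418.5021104565518
wrist [[0.284, -0.914, -0.289, 89.445], [0.959, 0.27, 0.087, 573.271], [-0.001, -0.302, 0.953, 372.818], [0.0, 0.0, 0.0, 1.0]] -0.021585622006857517 360.53541910906915
{'time': 0.15, 'qpos': array([ 1.16203130e+00,  2.76467742e-01,  1.50584992e+00,  2.84117297e-05,
        1.36071361e+00, -1.21015790e-01]), 'joint_vel': array([ 1.01773468e-03, -7.35425995e-04, -4.29053556e-03, -9.06862630e-05,
       -1.64806292e-03,  4.21003589e-04]), 'joint_efforts': array([ 8.68016468e-04, -4.17145801e+01, -2.46030432e+01, -2.33065148e-04,
        7.60387571e-03,  1.72214072e-06]), 'tool_pos': array([163.12934596, 551.21466318, 404.02495286]), 'tcp_rot': array([-4.50388961e-01, -3.10873201e+00,  2.16925046e-03]), 'contact_force': array([ 0.08079787, -0.08891953, -0.79575745]), 'wrist_torque': array([ 0.02381284, -0.04826005,  0.00019626]), 'finger_force': 0.0, 'gripper_width': 85.48105997617981}
```

View pics/scene0.png

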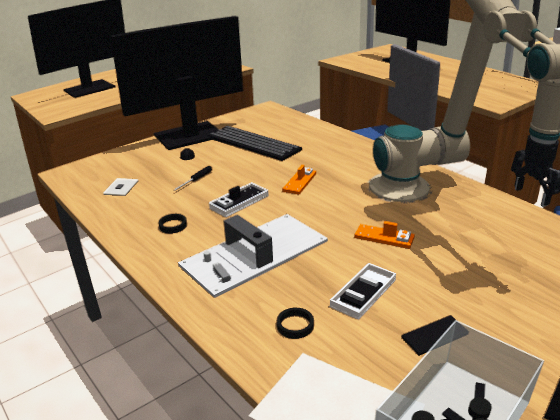

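View pics/side0.png

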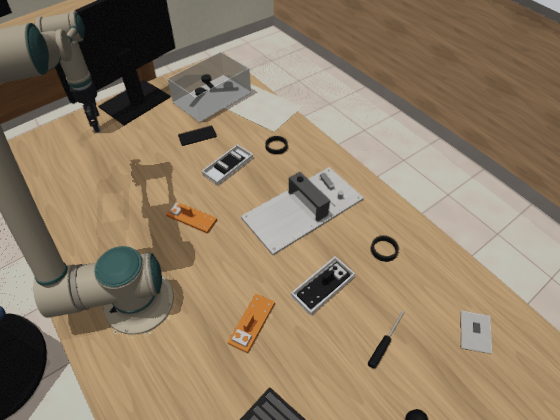

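Candidates for the carrier: black plate with fin in a white tray at side (323,283) / scene (238,198); the short ribbed one at side (228,163) / scene (363,290); orange look-alikes at side (191,217) and (252,322). Only the first is long, black, and has a fin and a silver block. I'll confirm with a crop.

```bash
cat > b.py <<'E'
from h import *
import pickle
c=pickle.load(open('side0.pkl','rb')); im=c['image']; P=cloud(c)
cv2.imwrite('pics/crop0.png',cv2.resize(im[165:320,230:400],None,fx=4.4,fy=3.8,interpolation=cv2.INTER_CUBIC) if 0 else cv2.resize(im[160:320,235:400],None,fx=3.6,fy=3.6,interpolation=cv2.INTER_CUBIC))
hsv=cv2.cvtColor(im,cv2.COLOR_BGR2HSV)
z=P[...,2]
def rect(m,name,zp):
    n,l,s,ce=cv2.connectedComponentsWithStats(m.astype(np.uint8))
    for i in range(1,n):
        if s[i,4]>150:
            v,u=np.where(l==i); q=onplane(c,np.c_[u,v],zp)[:,:2].astype(np.float32)
            print(name,ce[i].round(),s[i,4],[np.round(x,1) for x in cv2.minAreaRect(q)],'z',np.nanmedian(z[l==i]))
roi=np.zeros_like(z,bool); roi[130:330,190:400]=1
pale=(hsv[...,1]<60)&(hsv[...,2]>120)
rect(pale&roi&(z<40),'pale',12)
fin=roi&(z>52)&(z<70); rect(fin,'z52-70',61)
rect(roi&(z>80)&(z<110),'bridge',94)
print(proj(c,[[500,0,12]]))
E
python3 b.py
```

```text
pale [373. 151.] 2569 [array([961.4,  59.2]), array([358.2, 320. ]), np.float64(42.7)] z -750.8762696779218
pale [225. 164.] 473 [array([524.9, 330. ]), array([208.5,  90.4]), np.float64(12.5)] z 11.213795226810817
pale [336. 190.] 1169 [array([751. , -17.5]), array([192.7, 150.3]), np.float64(89.3)] z 11.538671840096413
pale [281. 221.] 2758 [array([545.9, -14.8]), array([193.3, 248.3]), np.float64(89.5)] z 11.78266684597736
pale [321. 285.] 452 [array([ 482.7, -291.8]), array([202.6,  94.5]), np.float64(5.7)] z 22.149158525667076
bridge [309. 191.] 644 [array([640.1, -22.2]), array([171.4,  58.7]), np.float64(89.1)] z 93.42647718314993
[[271.42452015 220.3715472 ]]
```

View pics/crop0.png

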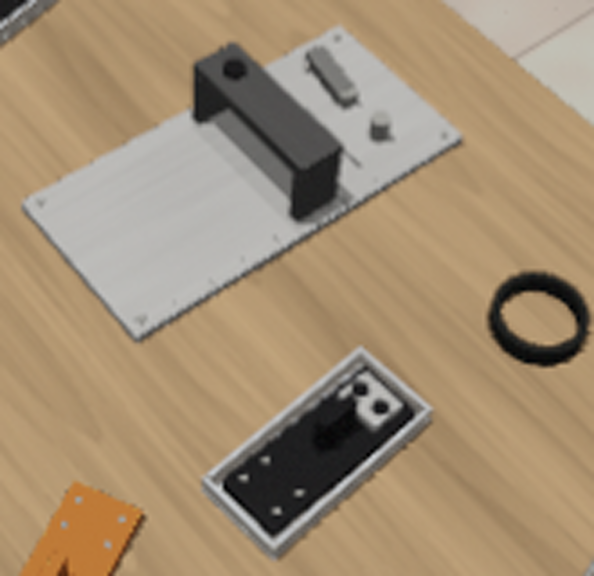

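The crop shows a black plate with fin at (335,430) and silver block at (370,395) in the white tray, block end away from the robot, so this is the carrier. The line tip is at (350,158), beyond the bridge. Next I move above the tray for a close look.

Emit:
send_rows:
  series:
    - [0.035,-0.094,0,0.05]
    - [0.07,-0.187,0,0.1]
    - [0.106,-0.281,0,0.15]
    - [0.141,-0.375,0,0.2]
    - [0.176,-0.468,0,0.25]
    - [0.211,-0.562,0,0.3]
    - [0.247,-0.656,0,0.35]
    - [0.282,-0.749,0,0.39]
    - [0.317,-0.843,0,0.39]
    - [0.317,-0.843,0,0.39]
    - [0.317,-0.843,0,0.39]
    - [0.317,-0.843,0,0.39]
    - [0.317,-0.843,0,0.39]
    - [0.317,-0.843,0,0.39]
    - [0.317,-0.843,0,0.39]
    - [0.317,-0.843,0,0.39]
    - [0.317,-0.843,0,0.39]
    - [0.317,-0.843,0,0.39]
    - [0.317,-0.843,0,0.39]
    - [0.317,-0.843,0,0.39]
  fingers: 0

```text
time: 1.82
tool_pos: [456.6, -230.8, 404.5]
tcp_rot: [0.159, -3.137, -0.001]
contact_force: [-1.1, -0.1, 0.4]
gripper_width: 85.5
finger_force: 0.0
```

Emit:
send_rows:
  series:
    - [0.01,-0.03,0,0]
    - [0.018,-0.06,-0.02,0]
    - [0.018,-0.06,-0.04,0]
    - [0.018,-0.06,-0.04,0]

```text
time: 2.15
tool_pos: [473.7, -289.7, 360.3]
tcp_rot: [0.156, -3.131, -0.009]
contact_force: [-0.8, 1.2, -1.3]
gripper_width: 85.7
finger_force: 0.0
```

```bash
cat > d.py <<'E'
from h import *
import pickle
c=capture('wrist'); pickle.dump(c,open('w1.pkl','wb')); cv2.imwrite('pics/w1.png',c['image'])
print(state()['tool_pos'],state()['tcp_rot'])
E
python3 d.py
```

```text
[ 473.76650632 -288.71277415  362.19347844] [ 0.15820666 -3.13267168 -0.00764057]
```

View pics/w1.png

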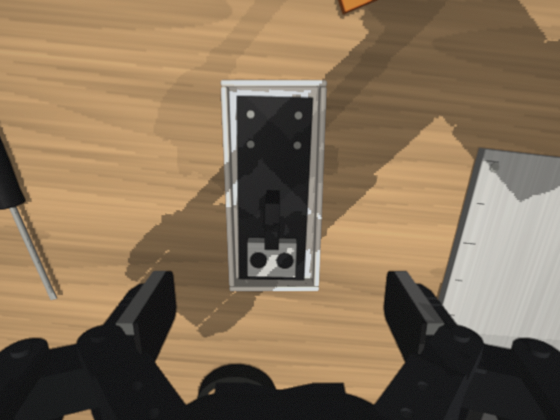

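The wrist view shows the tray spanning (222..325, 80..290), the plate (236..312, 95..280), the fin at about (272,218) and the block at (271,260). Now I fit the poses.

```bash
cat > e.py <<'E'
from h import *
import pickle,sys
c=pickle.load(open('w1.pkl','rb')); im=c['image']; P=cloud(c); z=P[...,2]
roi=np.zeros(z.shape,bool); roi[70:295,215:332]=1
g=cv2.cvtColor(im,cv2.COLOR_BGR2GRAY)
def rc(m,zp,name):
    m=cv2.morphologyEx(m.astype(np.uint8),cv2.MORPH_OPEN,np.ones((3,3)))
    n,l,s,ce=cv2.connectedComponentsWithStats(m)
    i=1+np.argmax(s[1:,4]); v,u=np.where(l==i); q=onplane(c,np.c_[u,v],zp)[:,:2].astype(np.float32)
    print(name,ce[i].round(1),s[i,4],[np.round(x,2) for x in cv2.minAreaRect(q)],'z',np.nanmedian(z[l==i]))
rc(roi&(z>52)&(z<70),61,'fin top')
rc(roi&(g<60)&(z<24),19,'plate'); rc(roi&(z>26)&(z<36),31,'block')
rc(roi&(z>21)&(z<27)&(g>120),24,'rim')
print([np.nanmedian(z[a:a+5,b:b+5]) for a,b in ((120,270),(170,250),(205,270),(272,270),(50,200))])
E
python3 e.py
```

```text
fin top [271.2 224.3] 754 [array([ 496.44, -291.69]), array([41.49, 11.82]), np.float64(4.99)] z 60.69786396817565
plate [273.2 169.9] 9700 [array([ 483.19, -292.5 ]), array([167.74,  62.18]), np.float64(4.21)] z 18.731800426890572
block [270.9 259.3] 1574 [array([ 539.81, -288.47]), array([35.76, 43.68]), np.float64(4.17)] z 31.004329355500204
rim [243.9 143.7] 1641 [array([ 478.56, -292.75]), array([184.94,  84.76]), np.float64(5.62)] z 23.433704585806595
[np.float64(18.357738141372494), np.float64(18.732885321522076), np.float64(60.82584237321646), np.float64(31.114325148041246), np.float64(-0.316570178248071)]
```

Emit:
send_rows:
  series:
    - [0.012,-0.002,-0.04,-0.026]
    - [0.023,-0.003,-0.08,-0.026]
    - [0.023,-0.003,-0.11,-0.026]
    - [0.023,-0.003,-0.135,-0.026]
    - [0.023,-0.003,-0.155,-0.026]
    - [0.023,-0.003,-0.16,-0.026]
    - [0.023,-0.003,-0.16,-0.026]
    - [0.023,-0.003,-0.16,-0.026]

```text
time: 2.87
tool_pos: [498.2, -291.5, 206.3]
tcp_rot: [-0.121, 3.138, -0.002]
contact_force: [0.2, -0.1, 0.9]
gripper_width: 85.4
finger_force: 0.0
```

```bash
cat > st.py <<'E'
from plant import *; import numpy as np
s=state(); r=s['tcp_rot']; print(s['time'],s['tool_pos'].round(1),'closing axis',(2*np.degrees(np.arctan2(r[1],r[0]))-90)%360,s['contact_force'].round(1),s['gripper_width'],s['finger_force'])
E
python3 st.py
```

```text
2.8667 [ 498.2 -291.5  206.3] closing axis 94.40894371463355 [ 0.2 -0.1  0.9] 85.43224756181627 0.0
```

Emit:
send_rows:
  series:
    - [0,0,-0.004,0]
    - [0,0,-0.005,0]
    - [0,0,-0.005,0]

```text
time: 3.12
tool_pos: [497.7, -291.7, 200.7]
tcp_rot: [-0.12, 3.138, -0.002]
contact_force: [1.3, 0.6, 0.9]
gripper_width: 85.1
finger_force: 0.0
```

Emit:
send_rows:
  series:
    - [0,0,0,0]
    - [0,0,0,0]
    - [0,0,0,0]
    - [0,0,0,0]
    - [0,0,0,0]
    - [0,0,0,0]
    - [0,0,0,0]
    - [0,0,0,0]
    - [0,0,0,0]
    - [0,0,0,0]
  fingers: 1

```text
time: 3.95
tool_pos: [497.6, -291.8, 199.8]
tcp_rot: [-0.12, 3.139, -0.0]
contact_force: [-0.1, -1.3, 1.2]
gripper_width: 11.5
finger_force: 58.7
```

Emit:
send_rows:
  series:
    - [0,0,0.01,0]
    - [0,0,0.03,0]
    - [0,0,0.06,0]
    - [0,0,0.09,0]
    - [0,0,0.12,0]
    - [0,0,0.14,0]
    - [0,0,0.14,0]
    - [0,0,0.14,0]

```text
time: 4.62
tool_pos: [497.4, -291.4, 340.5]
tcp_rot: [-0.12, 3.138, -0.001]
contact_force: [-0.2, 0.1, -3.3]
gripper_width: 11.2
finger_force: 58.9
```

```bash
python3 st.py; cat > f.py <<'E'
from h import *
import pickle
c=pickle.load(open('side0.pkl','rb')); im=c['image']; z=cloud(c)[...,2]
hsv=cv2.cvtColor(im,cv2.COLOR_BGR2HSV)
roi=np.zeros(z.shape,bool); roi[165:255,238:368]=1
def fit(c,m,zp,name):
    n,l,s,ce=cv2.connectedComponentsWithStats(m.astype(np.uint8)); 
    q=[]
    for i in range(1,n):
        if s[i,4]>300: v,u=np.where(l==i); q.append(onplane(c,np.c_[u,v],zp)[:,:2])
    q=np.vstack(q).astype(np.float32); print(name,[np.round(x,2) for x in cv2.minAreaRect(q)])
fit(c,roi&(hsv[...,1]<60)&(hsv[...,2]>120)&(z<40)&(z>5),12,'side board')
fit(c,roi&(z>88)&(z<100),94,'side bridge')
c=pickle.load(open('scene0.pkl','rb')); im=c['image']; z=cloud(c)[...,2]
hsv=cv2.cvtColor(im,cv2.COLOR_BGR2HSV); roi[:]=0; roi[205:300,170:335]=1
fit(c,roi&(hsv[...,1]<60)&(hsv[...,2]>120)&(z<40)&(z>5),12,'scene board')
fit(c,roi&(z>88)&(z<100),94,'scene bridge')
# line in scene
g=cv2.cvtColor(im,cv2.COLOR_BGR2GRAY)
cv2.imwrite('pics/line0.png',cv2.resize(im[235:290,175:285],None,fx=7,fy=7,interpolation=cv2.INTER_CUBIC))
for y in (-60,-40,0,25,50): 
    print(y,proj(c,[[714,y-17,12]]).round(1))
E
python3 f.py
```

```text
4.6167 [ 497.4 -291.4  340.5] closing axis 94.3698167874102 [-0.2  0.1 -3.3] 11.17042474094434 58.891151547431946
side board [array([622.92, -18.03]), array([189.17, 402.39]), np.float64(89.45)]
side bridge [array([641.76, -19.55]), array([ 54.65, 166.44]), np.float64(0.19)]
scene board [array([621.6 , -16.04]), array([195.48, 402.62]), np.float64(89.38)]
scene bridge [array([645.09, -13.42]), array([177.11,  58.67]), np.float64(89.39)]
-60 [[215.9 253.2]]
-40 [[219.7 256.1]]
0 [[227.7 262.3]]
25 [[232.8 266.2]]
50 [[238.  270.2]]
```

View pics/line0.png

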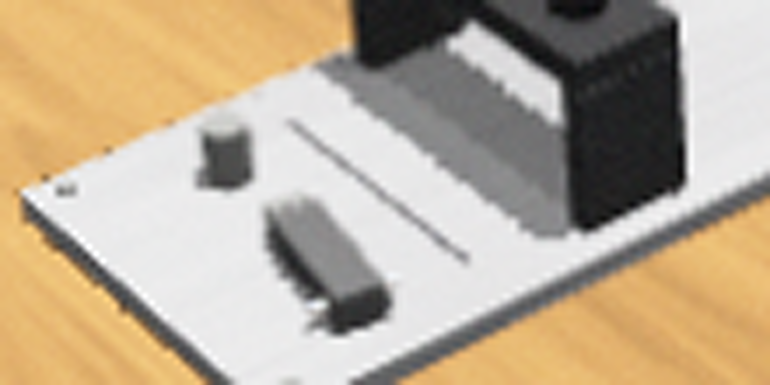

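The scribed line is at crop (290,122)–(468,262), i.e. scene px (216.4,252.4)–(241.9,272.4), which agrees with the predicted line at world x≈712. Next I carry the part over the board.

Emit:
send_rows:
  series:
    - [0.005,0.03,0,0]
    - [0.01,0.065,0,-0.02]
    - [0.02,0.1,0,-0.04]
    - [0.025,0.135,0,-0.06]
    - [0.03,0.17,0,-0.086]
    - [0.035,0.205,0,-0.086]
    - [0.04,0.24,0,-0.086]
    - [0.045,0.265,0,-0.086]
    - [0.045,0.275,0,-0.086]
    - [0.045,0.275,-0.03,-0.086]
    - [0.045,0.275,-0.06,-0.086]
    - [0.045,0.275,-0.085,-0.086]
    - [0.045,0.275,-0.1,-0.086]
    - [0.045,0.275,-0.11,-0.086]
    - [0.045,0.275,-0.115,-0.086]
    - [0.045,0.275,-0.115,-0.086]
    - [0.045,0.275,-0.115,-0.086]

```text
time: 6.03
tool_pos: [542.8, -16.9, 224.8]
tcp_rot: [0.016, 3.141, -0.0]
contact_force: [0.1, 0.5, -3.5]
gripper_width: 11.0
finger_force: 59.3
```

```bash
python3 st.py; python3 - <<'E'
from h import *
import pickle
c=pickle.load(open('scene0.pkl','rb'))
print(onplane(c,[[216.4,252.4],[241.9,272.4]],12).round(1))
E
```

```text
6.0333 [542.8 -16.9 224.8] closing axis 89.42357295683755 [ 0.1  0.5 -3.5] 10.990245466689938 59.27220046520233
[[710.7 -79.2  12. ]
 [711.8  48.1  12. ]]
```

Emit:
send_rows:
  series:
    - [0,0,-0.005,0]
    - [0,0,-0.01,0]
    - [0,0,-0.013,0]
    - [0,0,-0.015,0]
    - [0,0,-0.016,0]
    - [0,0,-0.016,0]
    - [0,0,-0.016,0]

```text
time: 6.62
tool_pos: [542.6, -16.6, 208.8]
tcp_rot: [0.015, 3.141, 0.0]
contact_force: [0.3, 0.1, -3.5]
gripper_width: 11.5
finger_force: 59.4
```

Emit:
send_rows:
  series:
    - [0,0,-0.001,0]
    - [0,0,-0.0015,0]
    - [0,0,-0.0015,0]

```text
time: 6.87
tool_pos: [542.5, -16.6, 207.2]
tcp_rot: [-0.015, -3.142, -0.0]
contact_force: [0.3, -0.0, -2.5]
gripper_width: 11.3
finger_force: 59.4
```

Emit:
send_rows:
  series:
    - [0,0,-0.0005,0]
    - [0,0,-0.0005,0]

```text
time: 7.03
tool_pos: [542.6, -16.7, 206.8]
tcp_rot: [0.015, 3.141, 0.0]
contact_force: [0.5, 0.3, -3.3]
gripper_width: 11.4
finger_force: 59.4
```

Emit:
send_rows:
  series:
    - [0,0,0,0]
    - [0,0,0,0]
    - [0,0,0,0]
    - [0,0,0,0]
    - [0,0,0,0]
    - [0,0,0,0]
    - [0,0,0,0]
    - [0,0,0,0]
    - [0,0,0,0]
    - [0,0,0,0]
  fingers: 0

```text
time: 7.87
tool_pos: [542.5, -16.7, 206.7]
tcp_rot: [0.015, 3.142, 0.0]
contact_force: [-0.3, -0.6, -0.4]
gripper_width: 85.4
finger_force: 0.0
```

Emit:
send_rows:
  series:
    - [0,0,0.02,0]
    - [0,0,0.05,0]
    - [0,0,0.09,0]
    - [-0.03,0,0.13,0]
    - [-0.07,0,0.16,0]
    - [-0.11,0,0.17,0]
    - [-0.13,0,0.17,0]
    - [-0.13,0,0.17,0]
    - [-0.13,0,0.17,0]

```text
time: 8.62
tool_pos: [411.0, -16.4, 377.5]
tcp_rot: [0.016, 3.139, -0.0]
contact_force: [0.9, 0.6, 0.3]
gripper_width: 85.4
finger_force: 0.0
```

```bash
python3 st.py; cat > g.py <<'E'
from h import *
import pickle,sys
t=sys.argv[1]
for n in ('wrist','scene','side'):
    c=capture(n); pickle.dump(c,open(n+t+'.pkl','wb')); cv2.imwrite(f'pics/{n}{t}.png',c['image'])
c=pickle.load(open('wrist'+t+'.pkl','rb')); z=cloud(c)[...,2]; P=cloud(c)
g=cv2.cvtColor(c['image'],cv2.COLOR_BGR2GRAY)
B=(P[...,0]>400)&(P[...,0]<760)&(abs(P[...,1]+17)<60)
def rc(m,zp,name):
    m=cv2.morphologyEx(m.astype(np.uint8),cv2.MORPH_OPEN,np.ones((3,3)))
    n,l,s,ce=cv2.connectedComponentsWithStats(m)
    if n<2: return
    i=1+np.argmax(s[1:,4]); v,u=np.where(l==i); q=onplane(c,np.c_[u,v],zp)[:,:2].astype(np.float32)
    print(name,ce[i].round(1),s[i,4],[np.round(x,2) for x in cv2.minAreaRect(q)],'z',np.nanmedian(z[l==i]))
rc(B&(z>60)&(z<74),68,'fin top'); rc(B&(g<70)&(z<32)&(z>20),26,'plate'); rc(B&(z>34)&(z<42),38,'block')
E
python3 g.py 2
```

```text
8.6167 [411.  -16.4 377.5] closing axis 89.41412500460316 [0.9 0.6 0.3] 85.36339208404704 0.0
fin top [281.  328.4] 531 [array([541.11, -16.28]), array([11.13, 44.36]), np.float64(89.8)] z 67.86341172363518
plate [280.4 270.5] 7277 [array([526.37, -16.2 ]), array([ 63.28, 169.27]), np.float64(89.43)] z 25.85571760335779
block [280.7 347.2] 989 [array([584.49, -16.58]), array([43.6, 34.8]), np.float64(89.44)] z 38.16348099911664
```

View pics/wrist2.png

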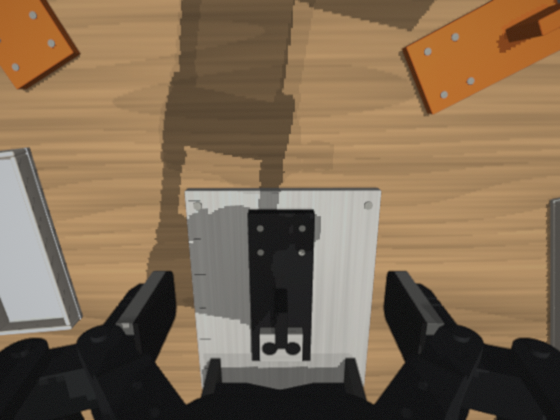

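The carrier lies flat on the board (plate at px 249..313 × 210..360), centre at world (526.5,-16.2), yaw −0.57° like the board, front well short of the line. Next I take the tail at carrier x≈−72.

Emit:
send_rows:
  series:
    - [0.02,0.001,-0.03,0]
    - [0.043,0.001,-0.065,0]
    - [0.043,0.001,-0.1,0]
    - [0.043,0.001,-0.135,0]
    - [0.043,0.001,-0.165,0]
    - [0.043,0.001,-0.18,0]
    - [0.043,0.001,-0.188,0]
    - [0.043,0.001,-0.192,0]
    - [0.043,0.001,-0.195,0]
    - [0.043,0.001,-0.195,0]
    - [0.043,0.001,-0.195,0]

```text
time: 9.68
tool_pos: [456.2, -15.7, 182.5]
tcp_rot: [0.015, 3.14, -0.0]
contact_force: [-0.2, -0.1, -0.5]
gripper_width: 85.5
finger_force: 0.0
```

Emit:
send_rows:
  series:
    - [0,0,0,0]
    - [0,0,0,0]
    - [0,0,0,0]
    - [0,0,0,0]
    - [0,0,0,0]
    - [0,0,0,0]
    - [0,0,0,0]
    - [0,0,0,0]
  fingers: 1

```text
time: 10.35
tool_pos: [455.9, -15.7, 183.1]
tcp_rot: [0.015, 3.139, -0.001]
contact_force: [-1.9, -1.0, 7.1]
gripper_width: 62.7
finger_force: 65.3
```

```bash
python3 st.py
```

```text
10.35 [455.9 -15.7 183.1] closing axis 89.44539511754101 [-1.9 -1.   7.1] 62.69553630027951 65.29715895652771
```

Emit:
send_rows:
  series:
    - [0.003,0,0.0005,0]
    - [0.008,0,0.0005,0]
    - [0.014,0,0.0005,0]
    - [0.021,0,0.0005,0]
    - [0.028,0,0.0005,0]
    - [0.035,0,0.0005,0]
    - [0.042,0,0.0005,0]
    - [0.049,-0.0005,0.0005,0]
    - [0.056,-0.0005,0.0005,0]
    - [0.063,-0.0005,0.0005,0]
    - [0.07,-0.0005,0.0005,0]
    - [0.076,-0.001,0.0005,0]
    - [0.081,-0.001,0.0005,0]
    - [0.084,-0.001,0.0005,0]
    - [0.085,-0.001,0.0005,0]
    - [0.085,-0.001,0.0005,0]
    - [0.085,-0.001,0.0005,0]

```text
time: 11.77
tool_pos: [538.7, -16.5, 183.1]
tcp_rot: [-0.015, -3.137, -0.0]
contact_force: [-6.0, -0.3, 8.4]
gripper_width: 62.4
finger_force: 65.5
```

```bash
python3 st.py; cat > k.py <<'E'
from h import *
import pickle,sys
t=sys.argv[1]
for n in ('scene','side'):
    c=capture(n); pickle.dump(c,open(n+t+'.pkl','wb')); cv2.imwrite(f'pics/{n}{t}.png',c['image'])
c=pickle.load(open('scene'+t+'.pkl','rb'))
cv2.imwrite(f'pics/sc{t}.png',cv2.resize(c['image'][235:290,185:275],None,fx=8,fy=8,interpolation=cv2.INTER_CUBIC))
E
python3 k.py 3
```

```text
11.7667 [538.7 -16.5 183.1] closing axis 89.46382252454578 [-6.  -0.3  8.4] 62.372190210664236 65.45975804328918
```

View pics/sc3.png

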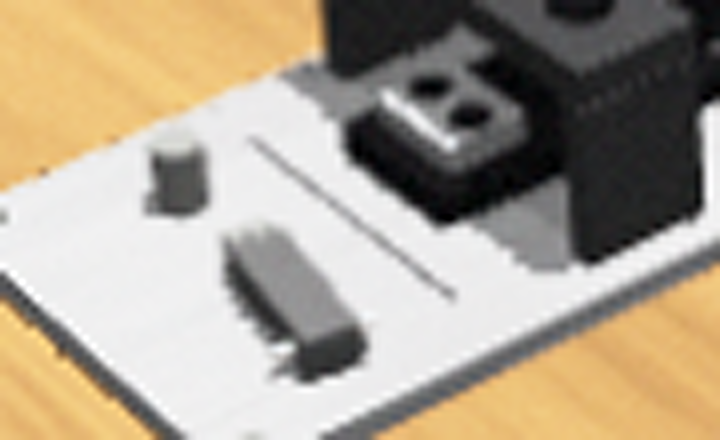

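The front is still short of the line: front bottom edge at crop (350,160)–(443,222), line at (250,137)–(455,297). I'll let go and look from above to measure the gap with one camera.

Emit:
send_rows:
  series:
    - [0,0,0,0]
    - [0,0,0,0]
    - [0,0,0,0]
    - [0,0,0,0]
    - [0,0,0,0]
    - [0,0,0,0]
  fingers: 0

```text
time: 12.37
tool_pos: [540.7, -16.7, 182.2]
tcp_rot: [0.015, 3.141, 0.0]
contact_force: [0.3, 0.1, -0.4]
gripper_width: 85.6
finger_force: 0.0
```

Emit:
send_rows:
  series:
    - [0,0,0.015,0]
    - [0,0,0.045,0]
    - [0,0,0.08,0]
    - [0,0,0.115,0]
    - [0.02,0,0.135,0]
    - [0.05,0,0.135,0]
    - [0.085,0,0.135,0]
    - [0.12,0,0.135,0]
    - [0.15,0,0.135,0]
    - [0.175,0,0.125,0]
    - [0.185,0,0.12,0]
    - [0.185,0,0.12,0]
    - [0.185,0,0.12,0]
    - [0.185,0,0.12,0]

```text
time: 13.53
tool_pos: [724.3, -16.6, 302.2]
tcp_rot: [-0.015, -3.14, -0.0]
contact_force: [-0.5, 0.2, -0.7]
gripper_width: 85.5
finger_force: 0.0
```

```bash
python3 st.py; cat > l.py <<'E'
from h import *
import pickle,sys
t=sys.argv[1]; c=capture('wrist'); pickle.dump(c,open('w'+t+'.pkl','wb')); cv2.imwrite(f'pics/w{t}.png',c['image'])
print(proj(c,[[712,-80,12],[712,48,12],[695,-48,12],[695,16,12]]).round(1))
E
python3 l.py 4
```

```text
13.5333 [724.3 -16.6 302.2] closing axis 89.43664836146405 [-0.5  0.2 -0.7] 85.53773062468365 0.0
[[193.3 184.6]
 [366.1 183. ]
 [235.4 161.4]
 [323.5 160.6]]
```

View pics/w4.png

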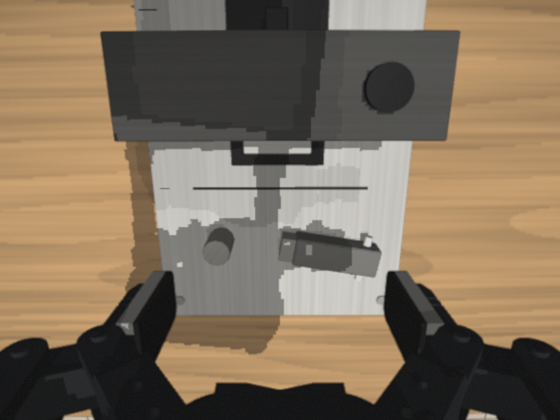

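The overhead view shows the line at row ≈187 (cols 193..368) and the front top edge at row ≈164 (cols 231..324). The camera is behind the front, so the visible edge is the top one (z=26).

```bash
cat > m.py <<'E'
from h import *
import pickle,sys
t=sys.argv[1]; r0=int(sys.argv[2]); c=pickle.load(open('w'+t+'.pkl','rb'))
g=cv2.cvtColor(c['image'],cv2.COLOR_BGR2GRAY).astype(float)
def line(cols,f,zp):
    q=np.array([onplane(c,[[u,f(g[:,u])]],zp)[0,:2] for u in cols])
    ok=np.ones(len(q),bool)
    for _ in range(4):
        p=np.polyfit(q[ok,1],q[ok,0],1); e=q[:,0]-np.polyval(p,q[:,1]); ok=abs(e)<max(.4,2*np.std(e[ok]))
    return p,ok.sum(),q[:,1].min(),q[:,1].max()
def dark(col):
    s=np.arange(182,194); w=np.clip(np.median(col[182:194])-12-col[s],0,None); return (s*w).sum()/w.sum() if w.sum()>0 else 187
def edge(col):
    s=np.arange(r0-6,r0+7); d=np.clip(col[s+1]-col[s],0,None)**2; return (s*d).sum()/d.sum()+.5
L=line(range(200,362,3),dark,12); 
F=line([*range(238,254,2),*range(286,320,2)],edge,26)
print(L,F)
for y in (-48.5,-16.5,15.5): print('gap at y',y,(np.polyval(L[0],y)-np.polyval(F[0],y)).round(2), np.polyval(F[0],y).round(2))
E
python3 m.py 4 164; python3 -c "
import pickle,cv2
g=cv2.cvtColor(pickle.load(open('w4.pkl','rb'))['image'],6)
for u in(240,250,300,315):print(g[158:172,u],g[183:192,u])"
```

```text
(array([6.64186272e-03, 7.15249197e+02]), np.int64(54), np.float64(-75.2188116591662), np.float64(42.925501520415786)) (array([6.30736613e-03, 6.95177065e+02]), np.int64(25), np.float64(-44.5449151763117), np.float64(10.566413175872686))
gap at y -48.5 20.06 694.87
gap at y -16.5 20.07 695.07
gap at y 15.5 20.08 695.27
[ 40  41  41  42  41  38  52 109 171 185 184 184 184 185] [186 186 187 175 104  52 105 171 187]
[ 42  41  39  39  40  39  51 108 167 183 182 182 181 181] [181 182 183 170 102  50 102 167 182]
[ 39  39  40  38  36  37  74 136 173 180 181 180 180 180] [180 180 175 141  80  58 117 167 179]
[ 37  38  37  37  36  35  51 113 176 191 191 191 189 191] [189 189 185 149  82  62 123 176 189]
```

The gap is 20.1 mm and the edge is parallel to the line. I go back to the tail and push on, judging by the measured TCP.

Emit:
send_rows:
  series:
    - [-0.02,0,0.015,0]
    - [-0.055,0,0.015,0]
    - [-0.09,0,0.015,0]
    - [-0.125,0,0.015,0]
    - [-0.155,0,0.015,0]
    - [-0.178,0,0.01,0]
    - [-0.184,0,-0.02,0]
    - [-0.184,0,-0.055,0]
    - [-0.184,0,-0.085,0]
    - [-0.184,0,-0.105,0]
    - [-0.184,0,-0.114,0]
    - [-0.184,0,-0.1185,0]
    - [-0.184,0,-0.1185,0]
    - [-0.184,0,-0.1185,0]

```text
time: 14.75
tool_pos: [542.0, -16.7, 185.0]
tcp_rot: [0.015, 3.139, -0.0]
contact_force: [-0.0, -0.8, 0.2]
gripper_width: 85.0
finger_force: 0.0
```

Emit:
send_rows:
  series:
    - [0,0,0,0]
    - [0,0,0,0]
    - [0,0,0,0]
    - [0,0,0,0]
    - [0,0,0,0]
    - [0,0,0,0]
    - [0,0,0,0]
  fingers: 1

```text
time: 15.33
tool_pos: [542.1, -16.7, 185.6]
tcp_rot: [0.015, 3.139, -0.001]
contact_force: [-1.2, -0.5, 7.2]
gripper_width: 62.3
finger_force: 64.8
```

Emit:
send_rows:
  series:
    - [0.003,0,0,0]
    - [0.007,0,0,0]
    - [0.011,0,0,0]
    - [0.015,0,0,0]
    - [0.018,0,0,0]
    - [0.018,0,0,0]
    - [0.018,0,0,0]
    - [0.018,0,0,0]

```text
time: 16.0
tool_pos: [556.5, -16.4, 185.5]
tcp_rot: [-0.014, -3.134, -0.0]
contact_force: [-10.3, 0.5, 15.8]
gripper_width: 62.3
finger_force: 65.8
```

Emit:
send_rows:
  series:
    - [0,0,0.001,0]
    - [0,0,0.0015,0]
    - [0,0,0.0015,0]
    - [0,0,0.0015,0]

```text
time: 16.33
tool_pos: [559.7, -16.6, 185.7]
tcp_rot: [0.015, 3.141, 0.0]
contact_force: [-2.2, -0.1, 3.8]
gripper_width: 62.0
finger_force: 65.9
```

Emit:
send_rows:
  series:
    - [0,0,0,0]
    - [0,0,0,0]
    - [0,0,0,0]
    - [0,0,0,0]
    - [0,0,0,0]
    - [0,0,0,0]
  fingers: 0

```text
time: 16.83
tool_pos: [559.6, -16.7, 185.1]
tcp_rot: [0.015, 3.141, 0.0]
contact_force: [0.0, 0.7, 0.4]
gripper_width: 85.4
finger_force: 0.0
```

Emit:
send_rows:
  series:
    - [0,0,0.015,0]
    - [0,0,0.045,0]
    - [0,0,0.08,0]
    - [0,0,0.115,0]
    - [0.02,0,0.13,0]
    - [0.05,0,0.13,0]
    - [0.085,0,0.13,0]
    - [0.12,0,0.13,0]
    - [0.145,0,0.125,0]
    - [0.16,0,0.12,0]
    - [0.165,0,0.117,0]
    - [0.165,0,0.117,0]
    - [0.165,0,0.117,0]
    - [0.165,0,0.117,0]

```text
time: 18.0
tool_pos: [723.4, -16.6, 302.5]
tcp_rot: [-0.015, -3.14, -0.0]
contact_force: [0.0, 0.9, 0.1]
gripper_width: 85.2
finger_force: 0.0
```

```bash
python3 st.py; python3 l.py 5; python3 -c "
import pickle,cv2
g=cv2.cvtColor(pickle.load(open('w5.pkl','rb'))['image'],6)
for u in(200,215,240,250,300,315,340):print(u,g[176:196,u])"
```

```text
18.0 [723.4 -16.6 302.5] closing axis 89.43653898160943 [0.  0.9 0.1] 85.22045863952806 0.0
[[193.5 185.2]
 [366.  183.6]
 [235.5 162.1]
 [323.5 161.3]]
200 [185 186 185 185 186 185 185 185 185 185 181 151  88  63 121 173 185 186
 184 185]
215 [192 192 193 192 192 192 193 193 193 193 190 158  91  65 127 181 194 194
 193 194]
240 [ 40  41  41  41  40  39  39  41  39  39  40  41  38  76 143 182 191 189
 189 189]
250 [197 199 200 181 114  53  38  40  39  37  40  38  37  74 140 178 186 186
 186 185]
300 [197 196 194 174 104  45  35  37  37  36  38  36  35  72 138 175 182 183
 182 182]
315 [ 37  37  36  38  39  35  35  37  35  38  37  35  35  80 149 186 192 191
 191 191]
340 [190 190 190 191 190 190 190 189 190 191 182 132  67  76 146 183 189 189
 189 188]
```

```bash
sed -i 's/L=line(range(200,362,3)/L=line([*range(198,226,2),*range(334,362,2)] if t!="4" else range(200,362,3)/' m.py; python3 m.py 5 189
```

```text
(array([6.82563387e-03, 7.15243964e+02]), np.int64(28), np.float64(-76.85060917072587), np.float64(43.709464422847475)) (array([8.72460919e-03, 7.12291944e+02]), np.int64(25), np.float64(-45.37896021615699), np.float64(10.945200892538047))
gap at y -48.5 3.04 711.87
gap at y -16.5 2.98 712.15
gap at y 15.5 2.92 712.43
```

The gap is now 3.0 mm and square. One short nudge of 3 mm, gripping slightly higher.

Emit:
send_rows:
  series:
    - [-0.02,0,0.015,0]
    - [-0.055,0,0.015,0]
    - [-0.09,0,0.015,0]
    - [-0.125,0,0.015,0]
    - [-0.15,0,0.015,0]
    - [-0.162,0,0.01,0]
    - [-0.164,0,-0.02,0]
    - [-0.164,0,-0.055,0]
    - [-0.164,0,-0.085,0]
    - [-0.164,0,-0.105,0]
    - [-0.164,0,-0.113,0]
    - [-0.164,0,-0.116,0]
    - [-0.164,0,-0.116,0]
    - [-0.164,0,-0.116,0]

```text
time: 19.22
tool_pos: [561.1, -16.7, 187.7]
tcp_rot: [0.015, 3.139, -0.001]
contact_force: [-0.9, -0.3, -1.0]
gripper_width: 85.2
finger_force: 0.0
```

Emit:
send_rows:
  series:
    - [0,0,0,0]
    - [0,0,0,0]
    - [0,0,0,0]
    - [0,0,0,0]
    - [0,0,0,0]
    - [0,0,0,0]
    - [0,0,0.001,0]
    - [0,0,0.0015,0]
    - [0,0,0.0015,0]
  fingers: 1

```text
time: 19.97
tool_pos: [560.9, -16.7, 188.3]
tcp_rot: [0.015, 3.14, -0.0]
contact_force: [1.0, -0.0, 3.3]
gripper_width: 61.4
finger_force: 65.8
```

Emit:
send_rows:
  series:
    - [0.001,0,0,0]
    - [0.002,0,0,0]
    - [0.003,0,0,0]
    - [0.003,0,0,0]
    - [0.003,0,0,0]

```text
time: 20.38
tool_pos: [562.0, -16.7, 188.3]
tcp_rot: [-0.015, -3.137, 0.0]
contact_force: [-5.5, -1.7, 8.7]
gripper_width: 61.6
finger_force: 66.5
```

Emit:
send_rows:
  series:
    - [0,0,0.0005,0]
    - [0,0,0.001,0]
    - [0,0,0.001,0]
    - [0,0,0.001,0]

```text
time: 20.72
tool_pos: [563.3, -16.6, 188.3]
tcp_rot: [-0.015, -3.14, -0.001]
contact_force: [-1.8, -0.4, -0.1]
gripper_width: 61.9
finger_force: 65.5
```

Emit:
send_rows:
  series:
    - [0,0,0,0]
    - [0,0,0,0]
    - [0,0,0,0]
    - [0,0,0,0]
    - [0,0,0,0]
    - [0,0,0,0]
  fingers: 0

```text
time: 21.22
tool_pos: [563.7, -16.6, 188.8]
tcp_rot: [0.015, 3.141, 0.0]
contact_force: [0.1, -0.2, -0.3]
gripper_width: 85.3
finger_force: 0.0
```

Emit:
send_rows:
  series:
    - [0,0,0.015,0]
    - [0,0,0.045,0]
    - [0,0,0.08,0]
    - [0,0,0.115,0]
    - [0.02,0,0.13,0]
    - [0.05,0,0.13,0]
    - [0.085,0,0.13,0]
    - [0.12,0,0.13,0]
    - [0.145,0,0.12,0]
    - [0.16,0,0.115,0]
    - [0.161,0,0.113,0]
    - [0.161,0,0.113,0]
    - [0.161,0,0.113,0]
    - [0.161,0,0.113,0]

```text
time: 22.38
tool_pos: [723.5, -16.6, 302.3]
tcp_rot: [-0.015, -3.141, -0.0]
contact_force: [0.2, -0.1, 0.1]
gripper_width: 85.1
finger_force: 0.0
```

```bash
python3 st.py; python3 l.py 6; python3 m.py 6 193; python3 k.py 6
```

```text
22.3833 [723.5 -16.6 302.3] closing axis 89.438006772731 [ 0.2 -0.1  0.1] 85.07637122666355 0.0
[[193.4 185. ]
 [366.1 183.4]
 [235.5 161.8]
 [323.6 161. ]]
(array([7.65665983e-03, 7.15230524e+02]), np.int64(28), np.float64(-76.81117235675933), np.float64(43.64220852762216)) (array([3.65031017e-03, 7.13715928e+02]), np.int64(25), np.float64(-45.44215402577677), np.float64(10.934741104272588))
gap at y -48.5 1.32 713.54
gap at y -16.5 1.45 713.66
gap at y 15.5 1.58 713.77
```

View pics/sc6.png

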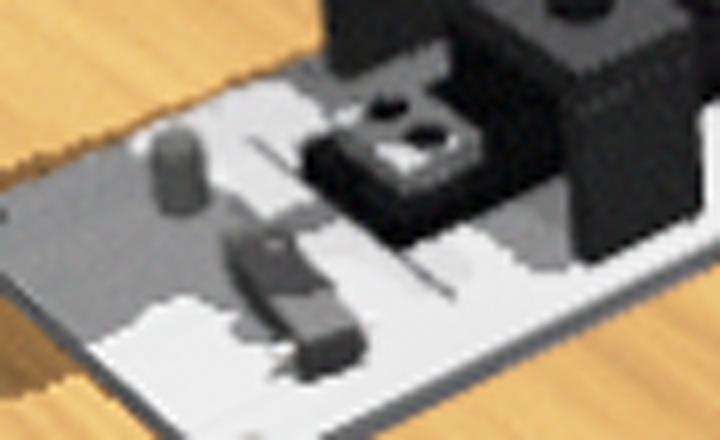

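View pics/w6.png

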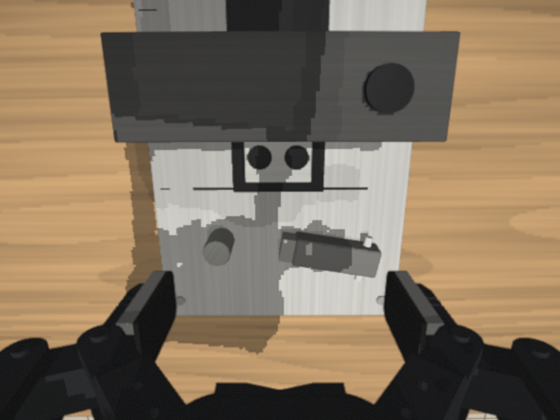

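Both views show the front edge on the line (crop (300,170)–(400,247) against the line (250,137)–(455,297)), about 1 mm short and square. That is well within the 4 mm tolerance, so I hand it in.

```bash
python3 -c "
from plant import *
print(job_done())"
```

```text
the job is handed in; nothing more can be done
None
```

The carrier lies flat on the board under the bridge, let go, with its front edge square to the scribed line and about 1.5 mm short of its middle (tolerance 4 mm); the job is handed in, but no verdict came back.

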